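# Load the green-capped vial into the carousel

## Robot

A 6-joint arm with a two-finger parallel gripper is mounted at the origin on the work surface. World frame = base frame: x ahead of the robot, y to its left, z up, the work surface at z = 0. Lengths are in mm, angles in degrees, forces in N, time in s.
With the tool pointing down it reaches from about 300 to 850 mm from the base axis. Payload 4.2 kg.
Tool frame: the origin (TCP) lies midway between the tips of the shut fingers; the grasp point (between the pads) lies 19 mm behind it; x points along the fingers, z is the direction in which the jaws open and shut, and the axes are right-handed (so a half turn about x gives the same grasp; the last joint's range is limited). The gripper opens to 91 mm and grips with 3 to 60 N. Pads are 32 mm wide; open, the fingers measure 118 mm over their backs; the gripper's body (76 mm by 178 mm) begins 60 mm behind the grasp point.
Start: joints at [71.906, 18.312, 89.639, -0, 72.044, -1.146], TCP at [167.618, 550.043, 213.976] pointing down, gripper open.
Joint ranges: [-177.97, 177.97], [-48.28, 115.42], [12.27, 149.76], [-77.06, 257.06], [2.81, 150.46], [-146.56, 146.56]. Speed limits (degrees/s): [147.25, 147.25, 180, 180, 180, 180].

## Interface

Orientations are given as [roll, pitch, yaw] about the fixed x, y, z axes, in that order (R = Rz(yaw) Ry(pitch) Rx(roll)).
In Python, from workcell import env gives the robot as it stands.
- The arm moves only by the tool send_rows, never from a script. Its argument "commands" is a list that holds one entry, the list of rows, each a list of 6 numbers: the shift along the tool's x, y, z normalised to -1 to 1, where 1 is 0.1 m, then the turn, a rotation vector about the tool's x, y, z normalised to -1 to 1, where 1 is 2 pi rad. In form: [[[x, y, z, wx, wy, wz], ...]]. A call has 1 to 20 rows; each row is the pose to reach, as a shift and turn from the pose commanded when the call began, along the tool's axes at that moment, turning the shorter way round; what a row does not reach only later rows make up. A row lasts 1/8 s, in which the tool goes at most 62.5 mm and 10.7 degrees, less where a joint would pass 70% of its speed; a pose out of reach is approached as far as the arm can. A call with a number of a shift or a turn outside -1 to 1 is refused whole. A call with a gripper value outside its range is refused whole. "jaw" is the closure, from -1 (fully open) to 1 (shut), so that 0 is half open, set as the call begins (left out, the last holds). The fingers move at their own pace and stop on an object; "force" is the grip in N (left out, the last holds). Time passes only in rows, so rows that repeat a pose let the fingers close. It gives the time, the measured TCP pose, the force and the opening at its end, in the units of the state.
- env.state(): the state, without advancing time (a new reading comes with each control period).
- env.grab_frame(name): name is "scene" or "top" or "wrist"; returns (picture, depth): 400x640x3 uint8, red, green, blue; 400x640 float32, mm along the optical axis (not along the pixel's ray), 0 where there is no reading.
- env.get_calibration(name): a dict with "mtx" (3x3 intrinsics, pixels), "dist_coeffs" ([k1, k2, p1, p2, k3] as OpenCV has them; the pictures are not rectified), "camera_from_world" (4x4, takes a point from world to camera coordinates). Camera axes: x right, y up, looking along -z (the intrinsics and any distortion apply to the point x, -y, -z); pixel columns grow to the right and rows downward; lengths in mm; the calibration is good to about 2 mm. A picture is of the moment at which its call begins: read the wrist's pose just before it. get_calibration takes no time and is no camera call; for the wrist camera it gives the pose at the moment of the call.
- env.job_done(): hands the job in, once; it reports no verdict.
The state is a dict: "time_s": time; "qpos": joint angles; "qvel": joint speeds; "effort": joint torques, N m; "ee_pos": TCP position; "ee_rot": TCP orientation; "force": force on the tool from outside, world axes, zero at the start; "torque": the same for the moment, N m; "gripper_width": finger opening in mm.
Only numpy, scipy, OpenCV 4.12 (cv2) and the standard library are available. Lean on these libraries where they do the work, as an engineer would, in place of code of your own. Each camera call takes 0.05 s, during which the arm holds its last target.

## Task

Turn the vial carousel, by pressing a fingertip lightly on its round rubber pad and dragging it round, until the green empty pocket is centred in the open window of the clear cover. Then stand the green-capped vial upright in that pocket, fully down, and let go; go gently, as nothing may press on the carousel with more than 20 N, and leave the other things as they are.

Things in the scene. Friction and masses are not known exactly. Their poses are not given: they have to be found in the camera images.
- housing: Fixed grey square carousel housing, 224 x 224 mm, 58 mm high to the top of its clear cover. Origin: centre of its underside, on the wheel's axis; z up; +x points from the axis to the window. Inside turns a white wheel with one empty green pocket 78 mm from the axis; its other pockets are shut. Over 20 N on any part of the carousel breaks it.
- pad_axis (a point): Point on the wheel's axis, 58 mm above the housing's underside, level with the cover's top. Here is the wheel's black flat rubber pad, 108 mm across; a green stripe on it points to the green pocket. No handle: a fingertip pressed on it, say 28 mm off the axis, drags it round. Its face is 2 to 12 mm above this point, differing every time and not reported: find it by touch.
- rotor (a joint): Wheel angle in rad, growing anticlockwise from above. 0 (and 6.283) is the green pocket centred in the window. Either way is free; it stays where left. About 0.075 N m of friction: 9 to 14 N of pressing 28 mm off the axis drags it, less may slip; make up any slip. The pad springs down about 1 mm per 4 N.
- window (a point): Centre of the window in the clear cover, at the cover's top face (58 mm above the housing's underside), 78 mm from the wheel's axis. The window is a gap in the cover, 44 mm wide (along the housing's y), 4 mm thick, open towards the pad, with a black frame.
- pocket (a point): Centre of the mouth of the green pocket in the wheel, 52 mm above the housing's underside. The pocket is 36 x 36 mm and 25 mm deep: its floor is 27 mm above the housing's underside. Green marks lie on both sides of it and on its floor.
- vial_mid (a point): Centre (half-way up) of the loose green-capped amber vial: 30 mm diameter, 85 mm tall, upright, about 90 g. Straight body 68 mm, then the cap, 28 mm diameter. z up. Seated in the pocket this point is 69.5 mm above the housing's underside, the top 54 mm above the cover: grip it about 58 mm above its foot, so the fingers, one on each side along the housing's y, clear the cover and pad.
- vial: The same vial; origin at the centre of its foot.
- vial_blue: Bystander: a vial of the same size with a blue cap, origin at its foot. About 100 mm from the next vial.
- vial_red: Bystander: a vial of the same size with a red cap, origin at its foot.
- tray: Bystander: black tray 130 x 200 x 40 mm, origin at the centre of its underside.
- tape: Bystander: roll of white tape lying flat, 90 mm diameter, 25 mm high.
- blister: Bystander: tablet blister card 50 x 90 x 4 mm.
- blue_cap: Bystander: small blue cap, 32 mm diameter, 10 mm high.

How it is judged (in metres and radians):
On the way, in this order (a step that is already met when the one before it is completed fails the run):
1. the wheel is at rest with the green pocket centred in the window (within 6 mm), the vial not yet in it (horizontal distance between pocket and window below 0.006 m and velocity of joint rotor between -0.05 and 0.05 rad/s and horizontal distance between vial_mid and pocket above 0.05 m), for 0.3 s.
2. the green-capped vial stands fully down in the pocket (z of vial_mid in the frame of housing between 0.064 and 0.073 m and horizontal distance between vial_mid and pocket below 0.008 m and angle between vial_mid's own z axis and vertical below 0.15 rad), for 0.2 s.
At the end, for the whole second after the job is handed in: The green pocket is centred in the window within 6 mm; the green-capped vial stands in it, within 8 mm of its centre, foot within 3.5 mm of its floor, tilted less than 0.15 rad, at rest and released (all of step 2 and horizontal distance between pocket and window below 0.006 m and linear speed of vial below 0.02 m/s and contact force between the fingers and vial below 0.1 N); the robot touches nothing.
It fails at once if something presses on the carousel (housing, cover, wheel or pad) with more than 20 N (contact force between anything else and housing above 20 N).
It fails at once if the green-capped vial is tipped over (angle between vial_mid's own z axis and vertical above 0.7 rad).
It fails at once if a bystander is pushed more than 20 mm (distance of any of vial_blue, vial_red, tray, tape, blister, blue_cap from where it was at the start of the episode above 0.02 m).
It also fails if it takes over 72 s, if anything falls off the work surface, if the arm or the gripper's body presses on something with over 40 N, if the wrist force passes 120 N, or if a joint passes its speed limit or range.

## Working session

There is one attempt and no reset: what is moved stays moved. The work goes in short steps, Python scripts to look and compute and a tool call to move; the robot and the scene stay as the last step left them, time stands still between calls to the robot, and variables do not carry over. Pictures are saved under pics/ and viewed, and the job is handed in when it is done.

Besides the shell and the picture viewer there is one more tool, called after "Emit:" as name(argument=value, ...), one argument or row to a line, values as JSON. send_rows: Moves the arm, as the interface text tells. Its arguments: {"type":"object","properties":{"commands":{"type":"array","items":{"type":"array","items":{"type":"array","items":{"type":"number","minimum":-1,"maximum":1}}}},"jaw":{"type":"number"},"force":{"type":"number"}},"required":["commands"]}

```bash
mkdir -p pics; ls; cat > h.py <<'E'
import numpy as np,cv2
from workcell import env
def snap(name,fn):
    c=env.get_calibration(name); im,d=env.grab_frame(name)
    cv2.imwrite('pics/'+fn+'.png',cv2.cvtColor(im,cv2.COLOR_RGB2BGR)); np.savez('pics/'+fn+'.npz',im=im,d=d,**{k:np.array(v) for k,v in c.items()})
    return im,d,c
def load(fn):
    z=np.load('pics/'+fn+'.npz'); return z['im'],z['d'],z
def ray(c,uv):
    K=np.array(c['mtx'],float);D=np.array(c['dist_coeffs'],float);T=np.array(c['camera_from_world'],float)
    p=cv2.undistortPoints(np.array(uv,float).reshape(-1,1,2),K,D).reshape(-1,2)
    dc=np.c_[p[:,0],-p[:,1],-np.ones(len(p))]
    R=T[:3,:3];o=-R.T@T[:3,3]
    return o,dc@R
def onz(c,uv,z):
    o,d=ray(c,uv); return o+d*((z-o[2])/d[:,2])[:,None]
def withd(c,uv,d):
    o,r=ray(c,uv); return o+r*np.array([d[int(round(v)),int(round(u))] for u,v in uv])[:,None]
def proj(c,P):
    K=np.array(c['mtx'],float);D=np.array(c['dist_coeffs'],float);T=np.array(c['camera_from_world'],float)
    q=np.atleast_2d(P)@T[:3,:3].T+T[:3,3]; q=q*[1,-1,-1]
    return cv2.projectPoints(q.reshape(-1,1,3),np.zeros(3),np.zeros(3),K,D)[0].reshape(-1,2)
E
python3 - <<'E'
from h import *
for n in('top','scene','wrist'):
    im,d,c=snap(n,n+'0')
    print(n,np.round(np.linalg.inv(c['camera_from_world']),2).tolist(),c['mtx'],c['dist_coeffs'])
print(env.state())
E
```

```text
pics
top [[-0.01, 1.0, -0.09, 401.57], [-1.0, -0.01, -0.01, -1.0], [-0.01, 0.09, 1.0, 1114.94], [0.0, 0.0, 0.0, 1.0]] [[388.21383113   0.         322.08351526]
 [  0.         388.21383113 199.48658038]
 [  0.           0.           1.        ]] [-0.05244097  0.          0.          0.          0.        ]
scene [[0.62, -0.44, 0.65, 1308.42], [0.79, 0.33, -0.52, -659.52], [0.01, 0.83, 0.55, 784.92], [0.0, 0.0, 0.0, 1.0]] [[392.80192951   0.         325.7660368 ]
 [  0.         392.80192951 199.77643596]
 [  0.           0.           1.        ]] [0.01019696 0.         0.         0.         0.        ]
wrist [[0.29, -0.93, -0.23, 103.55], [0.96, 0.28, 0.07, 568.84], [-0.0, -0.24, 0.97, 384.32], [0.0, 0.0, 0.0, 1.0]] [[303.48006375   0.         321.20376061]
 [  0.         303.48006375 195.34810637]
 [  0.           0.           1.        ]] [-0.02813573  0.          0.          0.          0.        ]
{'time_s': 0.15, 'qpos': array([ 7.19046643e+01,  1.83426872e+01,  8.96904060e+01, -1.54361214e-03,
        7.20430779e+01, -1.14443015e+00]), 'qvel': array([-0.00247374, -0.07422483, -0.22674636, -0.00082193,  0.01011885,
        0.10561091]), 'effort': array([ 3.84560681e-04, -4.12778163e+01, -2.32155150e+01,  7.28576537e-02,
        4.33402054e-02, -9.48319030e-05]), 'ee_pos': array([167.51861194, 549.66269261, 213.31844408]), 'ee_rot': array([ 179.95950131,   89.92381483, -106.99092733]), 'force': array([-0.22257577, -0.11745364,  0.38600306]), 'torque': array([-0.12231494,  0.03636614, -0.02666417]), 'gripper_width': 91.12478966005891}
```

View pics/top0.png

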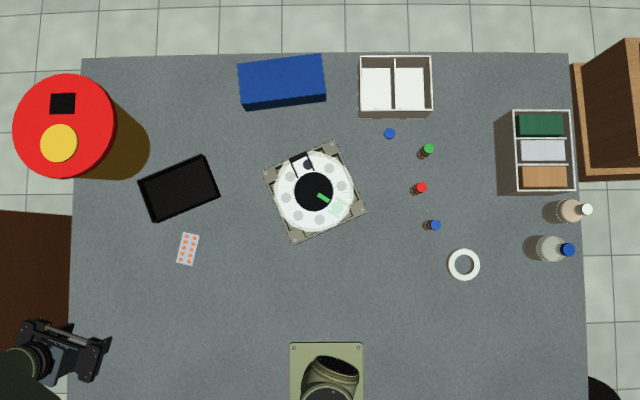

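View pics/scene0.png

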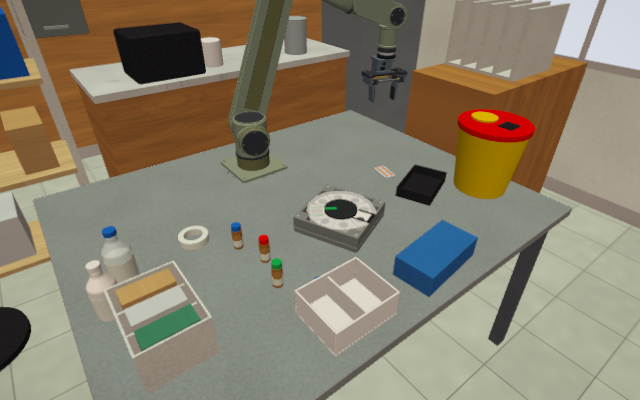

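```bash
python3 - <<'E'
from h import *
im,d,c=load('top0')
crop=cv2.resize(im[130:250,250:380],None,fx=6,fy=6,interpolation=cv2.INTER_CUBIC)[:600]
crop=cv2.resize(im[135:247,255:375],None,fx=5,fy=5,interpolation=cv2.INTER_CUBIC)
cv2.imwrite('pics/z0.png',crop[:,:,::-1])
hsv=cv2.cvtColor(im,cv2.COLOR_RGB2HSV)
def comps(mask,mn):
    n,l,s,ct=cv2.connectedComponentsWithStats(mask.astype(np.uint8))
    return [(ct[i].round(1).tolist(),s[i].tolist()) for i in range(1,n) if s[i,4]>=mn]
g=(hsv[...,0]>45)&(hsv[...,0]<80)&(hsv[...,1]>60)&(hsv[...,2]>60)
for k in comps(g,8): 
    print(k, onz(c,[k[0]],85).round(1))
# black pad
b=(im.max(2)<30); 
for k in comps(b,200): print('blk',k,onz(c,[k[0]],64).round(1), withd(c,[k[0]],d).round(1))
wh=(im.min(2)>150)
m=np.zeros_like(wh);m[130:250,250:380]=wh[130:250,250:380]
for k in comps(m,500): print('wh',k,onz(c,[k[0]],52).round(1), withd(c,[k[0]],d).round(1))
E
```

```text
([540.8, 124.4], [519, 114, 45, 21, 887]) [[ 697.  -595.4   85. ]]
([428.5, 148.0], [424, 143, 10, 11, 93]) [[ 631.7 -280.9   85. ]]
([323.1, 197.5], [316, 193, 15, 10, 71]) [[499.6   4.9  85. ]]
blk ([62.2, 103.0], [50, 93, 25, 21, 457]) [[781.2 754.8  64. ]] [[708.9 611.  264. ]]
blk ([178.0, 188.4], [137, 155, 84, 68, 3274]) [[529.9 404.6  64. ]] [[537.4 428.4   2.4]]
blk ([312.4, 190.6], [295, 173, 37, 38, 1029]) [[520.7  34.1  64. ]] [[521.1  34.2  60.6]]
blk ([52.5, 333.2], [24, 318, 63, 33, 365]) [[133.7 749.9  64. ]] [[189.5 593.6 282.8]]
blk ([49.6, 357.1], [18, 334, 61, 47, 923]) [[ 68.8 756.8  64. ]] [[174.6 515.9 398.1]]
blk ([99.3, 352.9], [90, 337, 22, 45, 299]) [[ 83.6 614.3  64. ]] [[165.3 456.2 334. ]]
blk ([336.8, 364.9], [317, 356, 41, 19, 406]) [[ 57.1 -28.   64. ]] [[ 83.6 -25.9 144.7]]
blk ([600.3, 390.8], [588, 377, 32, 23, 455]) [[ -27.9 -739.1   64. ]] [[ -346.4 -1286.5  -715.4]]
wh ([314.0, 193.0], [273, 150, 81, 82, 3652]) [[515.4  30.1  52. ]] [[514.   29.7  64.8]]
```

View pics/z0.png

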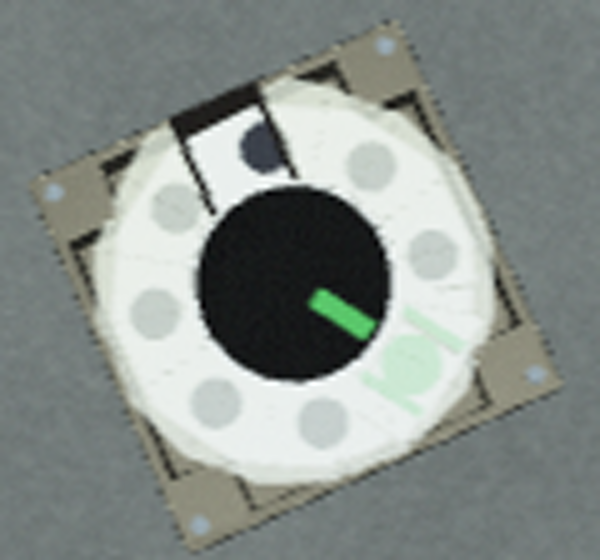

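```bash
cat >> h.py <<'E'
from scipy.spatial.transform import Rotation as Ro
def Rt(s=None):
    s=s or env.state(); return Ro.from_euler('xyz',s['ee_rot'],degrees=True).as_matrix()
E
python3 - <<'E'
from h import *
print(Rt().round(3))
im,d,c=load('top0')
P=np.array([[385,46],[55,192],[200,525],[536,375]],float)
uv=(P+.5)/5-.5+[255,135]
print(withd(c,uv,d).round(1))
for z in(50,54,58):
    w=onz(c,uv,z);print(z,w.round(1).tolist(),w.mean(0).round(1),[np.linalg.norm(w[i]-w[i-1]).round(1) for i in range(4)])
w=onz(c,uv,54)
print(np.degrees(np.arctan2(*(w[0]+w[1]-w[2]-w[3])[[1,0]])))
u=np.array([[410,360]]);u=(u+.5)/5-.5+[255,135];q=onz(c,u,52)[0]-w.mean(0);print(q,np.hypot(*q[:2]),np.degrees(np.arctan2(q[1],q[0])))
# vial depth cluster
for uv in ([428,148],[421,188],[434,225],[390,133]): print(withd(c,[uv],d).round(1))
E
```

```text
[[-0.    -0.957  0.292]
 [-0.001  0.292  0.957]
 [-1.     0.    -0.001]]
[[ 650.8  -19.5   61. ]
 [ 570.6  162.5   62.1]
 [ 388.    83.2   57.9]
 [ 468.2 -100.2   57.4]]
50 [[653.4, -19.7, 50.0], [572.5, 164.4, 50.0], [387.9, 83.9, 50.0], [468.7, -100.9, 50.0]] [520.6  31.9  50. ] [np.float64(201.8), np.float64(201.1), np.float64(201.4), np.float64(201.7)]
54 [[652.4, -19.6, 54.0], [571.9, 163.8, 54.0], [388.0, 83.5, 54.0], [468.4, -100.6, 54.0]] [520.2  31.8  54. ] [np.float64(201.0), np.float64(200.3), np.float64(200.7), np.float64(200.9)]
58 [[651.5, -19.5, 58.0], [571.3, 163.2, 58.0], [388.0, 83.2, 58.0], [468.2, -100.2, 58.0]] [519.7  31.7  58. ] [np.float64(200.2), np.float64(199.6), np.float64(199.9), np.float64(200.1)]
23.660212057339916
[-42.85040345 -63.52750349  -2.        ] 76.62832880579526 -124.0003479327304
[[ 632.2 -280.1   82.9]]
[[ 523.3 -257.5   83.1]]
[[ 424.  -288.5   86.1]]
[[ 693.2 -190.2   11.4]]
```

View pics/wrist0.png

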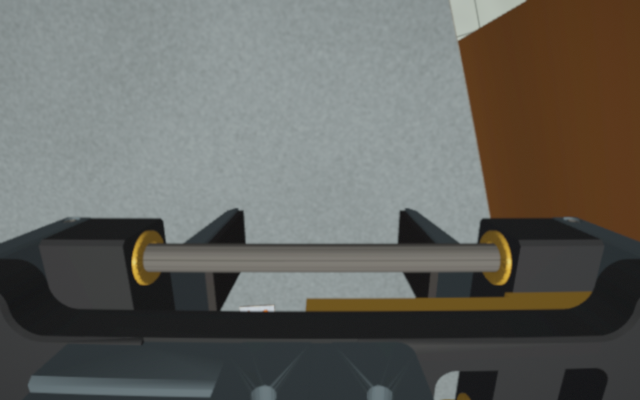

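Emit:
send_rows(
  commands=[
    [[0, -0.28, -0.23, 0, 0, 0], [0, -0.56, -0.46, 0, 0, 0], [0, -0.84, -0.69, 0, 0, 0]],
  ],
  jaw=1,
  force=20,
)

```text
time_s: 0.52
ee_pos: [228.2, 458.5, 213.6]
ee_rot: [-178.4, 90.0, -105.3]
force: [-0.5, 0.5, 0.1]
gripper_width: 63.9
```

Emit:
send_rows(
  commands=[
    [[0, -0.28, -0.23, 0, 0, 0], [0, -0.56, -0.46, 0, 0, 0], [0, -0.84, -0.69, 0, 0, 0]],
  ],
)

```text
time_s: 0.9
ee_pos: [288.5, 367.9, 213.7]
ee_rot: [166.3, 90.0, -120.6]
force: [0.2, -0.5, 0.3]
gripper_width: 34.1
```

Emit:
send_rows(
  commands=[
    [[0, -0.28, -0.23, 0, 0, 0], [0, -0.56, -0.46, 0, 0, 0], [0, -0.84, -0.69, 0, 0, 0]],
  ],
)

```text
time_s: 1.27
ee_pos: [348.7, 277.4, 213.8]
ee_rot: [133.4, 90.0, -153.5]
force: [-0.7, -0.1, -0.4]
gripper_width: 4.2
```

Emit:
send_rows(
  commands=[
    [[0, -0.28, -0.23, 0, 0, 0], [0, -0.56, -0.46, 0, 0, 0], [0, -0.84, -0.69, 0, 0, 0]],
  ],
)

```text
time_s: 1.65
ee_pos: [409.0, 187.0, 213.8]
ee_rot: [90.8, 90.0, 163.9]
force: [-0.2, 0.9, -0.4]
gripper_width: 0.8
```

Emit:
send_rows(
  commands=[
    [[0, -0.28, -0.23, 0, 0, 0], [0, -0.56, -0.46, 0, 0, 0], [0, -0.84, -0.69, 0, 0, 0]],
  ],
)

```text
time_s: 2.02
ee_pos: [469.2, 96.5, 213.7]
ee_rot: [87.6, 90.0, 160.6]
force: [0.5, -0.0, 0.8]
gripper_width: 0.2
```

Emit:
send_rows(
  commands=[
    [[0, -0.28, -0.23, 0, 0, 0], [0, -0.56, -0.46, 0, 0, 0], [0, -0.84, -0.69, 0, 0, 0], [0, -0.84, -0.69, 0, 0, 0]],
  ],
)

```text
time_s: 2.52
ee_pos: [529.9, 5.4, 213.4]
ee_rot: [135.3, 90.0, -151.8]
force: [-0.4, 0.3, 1.1]
gripper_width: 0.2
```

Emit:
send_rows(
  commands=[
    [[0.0, 0, 0, 0.028, 0, 0], [0.0, 0, 0, 0.056, 0, 0], [0.0, 0, 0, 0.084, 0, 0], [0.0, 0, 0, 0.112, 0, 0], [0.0, 0, 0, 0.14, 0, 0], [0.0, 0, 0, 0.168, 0, 0], [0.0, 0, 0, 0.196, 0, 0], [0.0, 0, 0, 0.224, 0, 0], [0.0, 0, 0, 0.252, 0, 0], [0.0, 0, 0, 0.28, 0, 0], [0, 0, 0, 0.308, 0, 0], [0, 0, 0, 0.336, 0, 0], [0, 0, 0, 0.364, 0, 0], [0, 0, 0, 0.392, 0, 0], [0, 0, 0, 0.406, 0, 0], [0, 0, 0, 0.406, 0, 0]],
  ],
)

```text
time_s: 4.53
ee_pos: [528.4, 7.9, 213.8]
ee_rot: [-137.9, 90.0, 149.1]
force: [0.3, 0.5, 0.1]
gripper_width: 0.7
```

```bash
python3 - <<'E'
from h import *
s=env.state();print(Rt(s).round(4).tolist(),s['qpos'].round(1),s['ee_pos'],s['force'])
snap('wrist','w1');snap('top','t1')
E
```

```text
[[-0.0007, 0.9563, 0.2923], [0.0004, 0.2923, -0.9563], [-1.0, -0.0006, -0.0006]] [-0.4 14.1 95.6  0.  70.3 72.6] [528.40013486   7.87449446 213.8189752 ] [0.27623659 0.51258735 0.07010054]
```

View pics/w1.png

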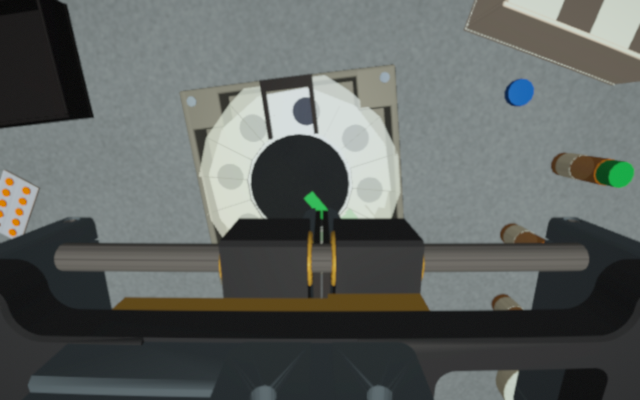

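```bash
python3 - <<'E'
from h import *
im,d,c=load('w1')
z=cv2.resize(im[60:220,180:410],None,fx=3.4,fy=3.4,interpolation=cv2.INTER_CUBIC)
cv2.imwrite('pics/z1.png',z[:,:,::-1])
uv=[[190.5,101.5],[384,77]]
for h in (54,58): print(h,onz(c,uv,h).round(1).tolist())
print(withd(c,uv,d).round(1))
hsv=cv2.cvtColor(im,cv2.COLOR_RGB2HSV)
g=(hsv[...,0]>45)&(hsv[...,0]<80)&(hsv[...,1]>120)&(hsv[...,2]>60)
n,l,s,ct=cv2.connectedComponentsWithStats(g.astype(np.uint8))
for i in range(1,n):
    if s[i,4]>20: print(ct[i],s[i],onz(c,[ct[i]],85).round(1),onz(c,[ct[i]],65).round(1))
E
```

```text
54 [[571.3, 164.8, 54.0], [653.3, -21.5, 54.0]]
58 [[571.5, 163.1, 58.0], [652.6, -20.9, 58.0]]
[[571.6 162.4  59.7]
 [652.2 -20.6  60. ]]
[615.06892231 173.18546366] [596 161  38  27 798] [[ 632.5 -275.8   85. ]] [[ 635.3 -296.    65. ]]
[315.49526814 203.24290221] [303 191  25  29 317] [[512.    8.9  85. ]] [[506.7   7.7  65. ]]
```

View pics/z1.png

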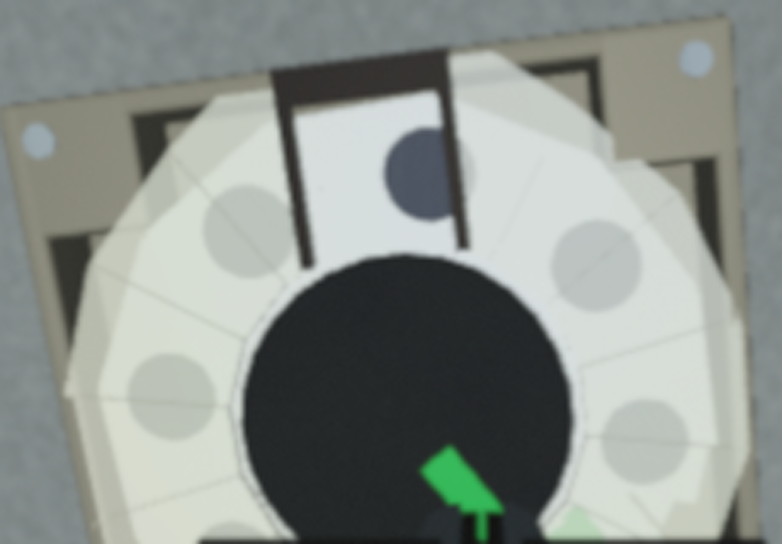

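Emit:
send_rows(
  commands=[
    [[0.3, 0, 0.01, 0, 0, 0], [0.6, -0.005, 0.02, 0, 0, 0], [0.9, -0.01, 0.033, 0, 0, 0], [1, -0.01, 0.033, 0, 0, 0]],
  ],
)

```text
time_s: 5.12
ee_pos: [527.7, 3.8, 112.3]
ee_rot: [-110.2, 89.8, 176.7]
force: [-0.3, 0.5, 0.3]
gripper_width: 0.6
```

Emit:
send_rows(
  commands=[
    [[0.15, 0, 0, 0, 0, 0], [0.3, 0, 0, 0, 0, 0], [0.37, 0, 0, 0, 0, 0], [0.37, 0, 0, 0, 0, 0], [0.37, 0, 0, 0, 0, 0]],
  ],
)

```text
time_s: 5.75
ee_pos: [529.5, 3.7, 77.4]
ee_rot: [77.5, 89.9, 4.4]
force: [-0.0, 0.0, -0.4]
gripper_width: 0.6
```

Emit:
send_rows(
  commands=[
    [[0.02, 0, 0, 0, 0, 0], [0.04, 0, 0, 0, 0, 0], [0.06, 0, 0, 0, 0, 0], [0.06, 0, 0, 0, 0, 0]],
  ],
)

```text
time_s: 6.25
ee_pos: [528.9, 3.7, 70.8]
ee_rot: [-122.8, 90.0, 164.1]
force: [-0.8, 0.1, -0.9]
gripper_width: 0.6
```

Emit:
send_rows(
  commands=[
    [[0.01, 0, 0, 0, 0, 0], [0.02, 0, 0, 0, 0, 0], [0.02, 0, 0, 0, 0, 0]],
  ],
)

```text
time_s: 6.62
ee_pos: [529.0, 3.7, 68.9]
ee_rot: [-142.3, 90.0, 144.6]
force: [0.3, 0.1, 0.5]
gripper_width: 0.4
```

Emit:
send_rows(
  commands=[
    [[0.01, 0, 0, 0, 0, 0], [0.02, 0, 0, 0, 0, 0], [0.02, 0, 0, 0, 0, 0]],
  ],
)

```text
time_s: 7.0
ee_pos: [529.0, 3.7, 66.8]
ee_rot: [-133.5, 90.0, 153.4]
force: [-0.5, 0.3, -0.3]
gripper_width: 0.5
```

Emit:
send_rows(
  commands=[
    [[0.01, 0, 0, 0, 0, 0], [0.02, 0, 0, 0, 0, 0], [0.02, 0, 0, 0, 0, 0]],
  ],
)

```text
time_s: 7.38
ee_pos: [528.9, 3.7, 64.8]
ee_rot: [-125.4, 90.0, 161.5]
force: [0.7, 0.7, 0.2]
gripper_width: 0.8
```

Emit:
send_rows(
  commands=[
    [[0.01, 0, 0, 0, 0, 0], [0.01, 0, 0, 0, 0, 0]],
  ],
)

```text
time_s: 7.62
ee_pos: [529.0, 3.7, 63.9]
ee_rot: [-141.6, 90.0, 145.3]
force: [0.9, -0.1, 0.7]
gripper_width: 0.4
```

Emit:
send_rows(
  commands=[
    [[0.01, 0, 0, 0, 0, 0], [0.01, 0, 0, 0, 0, 0]],
  ],
)

```text
time_s: 7.88
ee_pos: [529.0, 3.7, 62.9]
ee_rot: [-151.3, 90.0, 135.6]
force: [-0.1, 0.8, -0.3]
gripper_width: 0.2
```

Emit:
send_rows(
  commands=[
    [[0.01, 0, 0, 0, 0, 0], [0.01, 0, 0, 0, 0, 0]],
  ],
)

```text
time_s: 8.12
ee_pos: [529.1, 3.7, 62.0]
ee_rot: [107.4, 90.0, 34.3]
force: [0.1, -0.1, -0.3]
gripper_width: 0.8
```

Emit:
send_rows(
  commands=[
    [[0.01, 0, 0, 0, 0, 0], [0.01, 0, 0, 0, 0, 0]],
  ],
)

```text
time_s: 8.38
ee_pos: [529.1, 3.6, 61.2]
ee_rot: [78.6, 90.0, 5.5]
force: [-0.7, 0.7, 4.0]
gripper_width: 0.3
```

Emit:
send_rows(
  commands=[
    [[0.01, 0, 0, 0, 0, 0], [0.01, 0, 0, 0, 0, 0]],
  ],
)

```text
time_s: 8.62
ee_pos: [529.2, 3.6, 60.4]
ee_rot: [69.2, 90.0, -4.0]
force: [-2.0, 0.6, 6.0]
gripper_width: 1.0
```

Emit:
send_rows(
  commands=[
    [[0.01, 0, 0, 0, 0, 0], [0.015, 0, 0, 0, 0, 0], [0.015, 0, 0, 0, 0, 0]],
  ],
)

```text
time_s: 9.0
ee_pos: [529.3, 3.6, 59.5]
ee_rot: [67.0, 90.0, -6.1]
force: [-2.2, -0.0, 10.2]
gripper_width: 0.2
```

```bash
python3 - <<'E'
from h import *
s=env.state();print(Rt(s).round(4).tolist(),s['qpos'].round(2),s['ee_pos'],s['force'],s['torque'])
a=np.array
for k in range(1,19):
    t=np.radians(4.1*k);print([0,round(.28*np.sin(t),3),round(.28*(np.cos(t)-1),3),round(-4.1*k/360,4),0,0],end=', ')
E
```

```text
[[0.0008, 0.9568, 0.2907], [-0.0001, 0.2907, -0.9568], [-1.0, 0.0008, 0.0003]] [-8.500e-01  2.276e+01  1.079e+02 -1.000e-02  4.929e+01  7.225e+01] [529.26617885   3.58316229  59.49666957] [-2.17072966 -0.03454998 10.15261843] [-0.19388718  0.70356991  0.03891302]
[0, np.float64(0.02), np.float64(-0.001), -0.0114, 0, 0], [0, np.float64(0.04), np.float64(-0.003), -0.0228, 0, 0], [0, np.float64(0.06), np.float64(-0.006), -0.0342, 0, 0], [0, np.float64(0.079), np.float64(-0.011), -0.0456, 0, 0], [0, np.float64(0.098), np.float64(-0.018), -0.0569, 0, 0], [0, np.float64(0.117), np.float64(-0.025), -0.0683, 0, 0], [0, np.float64(0.134), np.float64(-0.034), -0.0797, 0, 0], [0, np.float64(0.152), np.float64(-0.045), -0.0911, 0, 0], [0, np.float64(0.168), np.float64(-0.056), -0.1025, 0, 0], [0, np.float64(0.184), np.float64(-0.069), -0.1139, 0, 0], [0, np.float64(0.198), np.float64(-0.082), -0.1253, 0, 0], [0, np.float64(0.212), np.float64(-0.097), -0.1367, 0, 0], [0, np.float64(0.224), np.float64(-0.113), -0.1481, 0, 0], [0, np.float64(0.236), np.float64(-0.129), -0.1594, 0, 0], [0, np.float64(0.246), np.float64(-0.146), -0.1708, 0, 0], [0, np.float64(0.255), np.float64(-0.164), -0.1822, 0, 0], [0, np.float64(0.263), np.float64(-0.183), -0.1936, 0, 0], [0, np.float64(0.269), np.float64(-0.202), -0.205, 0, 0],
```

Emit:
send_rows(
  commands=[
    [[0.003, 0.02, -0.001, -0.0114, 0, 0], [0.003, 0.04, -0.003, -0.0228, 0, 0], [0.003, 0.06, -0.006, -0.0342, 0, 0], [0.003, 0.079, -0.011, -0.0456, 0, 0], [0.003, 0.098, -0.018, -0.0569, 0, 0], [0.003, 0.117, -0.025, -0.0683, 0, 0]],
  ],
)

```text
time_s: 9.75
ee_pos: [539.7, 9.4, 59.3]
ee_rot: [36.1, 90.0, -12.3]
force: [-2.4, 0.1, 10.2]
gripper_width: 0.7
```

```bash
cat > look.py <<'E'
import sys
from h import *
s=env.state();print(Rt(s).round(4).tolist(),s['qpos'].round(2),s['ee_pos'].round(1),s['force'].round(1),s['time_s'])
im,d,c=snap(sys.argv[2] if len(sys.argv)>2 else 'top',sys.argv[1])
C=np.array([520,31.5])
hsv=cv2.cvtColor(im,cv2.COLOR_RGB2HSV)
H,S,V=[hsv[...,i] for i in range(3)]
g=(H>40)&(H<85)&(S>20)&(V>60)
vv,uu=np.nonzero(g)
for h,lo,hi,smin,nm in((62,0,54,100,'stripe'),(52,60,100,20,'pocket')):
    P=onz(c,np.c_[uu,vv],h)[:,:2]-C; r=np.hypot(*P.T); k=(r>lo)&(r<hi)&(S[vv,uu]>smin)
    if k.sum()>5:
        m=P[k].mean(0); print(nm,k.sum(),m.round(1),'r',np.hypot(*m).round(1),'rotor',((np.degrees(np.arctan2(m[1],m[0]))-23.7+180)%360-180).round(2))
E
python3 look.py t2; python3 - <<'E'
import cv2;im=cv2.imread('pics/t2.png');cv2.imwrite('pics/t2z.png',cv2.resize(im[130:250,250:400],None,fx=4,fy=4))
E
```

```text
[[0.0007, 0.7476, 0.6642], [-0.0002, 0.6642, -0.7476], [-1.0, 0.0004, 0.0006]] [-2.2000e-01  2.3560e+01  1.0652e+02 -1.0000e-02  4.9880e+01  4.8170e+01] [539.7   9.4  59.3] [-2.4  0.1 10.2] 9.75
stripe 22 [ -9.3 -43.1] r 44.1 rotor -125.86
pocket 164 [-11.9 -27.4] r 29.9 rotor -137.18
```

View pics/t2z.png

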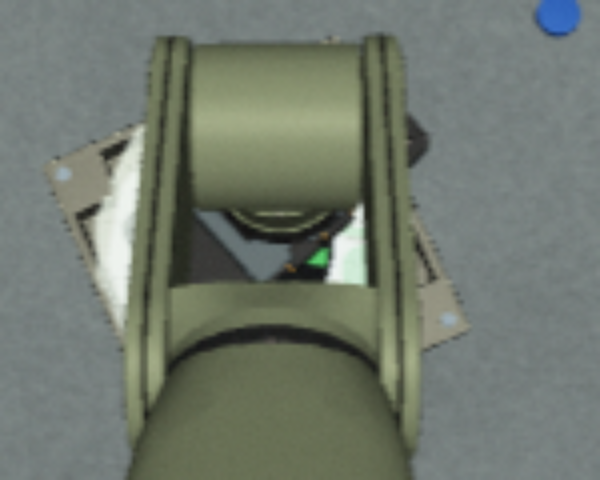

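Emit:
send_rows(
  commands=[
    [[0, 0.02, -0.001, -0.0114, 0, 0], [0, 0.04, -0.003, -0.0228, 0, 0], [0, 0.06, -0.006, -0.0342, 0, 0], [0, 0.079, -0.011, -0.0456, 0, 0], [0, 0.098, -0.018, -0.0569, 0, 0], [0, 0.117, -0.025, -0.0683, 0, 0], [0, 0.134, -0.034, -0.0797, 0, 0], [0, 0.152, -0.045, -0.0911, 0, 0], [0, 0.168, -0.056, -0.1025, 0, 0], [0, 0.184, -0.069, -0.1139, 0, 0]],
  ],
)

```text
time_s: 11.05
ee_pos: [549.1, 26.8, 59.4]
ee_rot: [9.1, 89.9, 1.7]
force: [-1.6, -0.3, 9.6]
gripper_width: 0.3
```

Emit:
send_rows(
  commands=[
    [[0.001, 0.02, -0.001, -0.0114, 0, 0], [0.001, 0.04, -0.003, -0.0228, 0, 0], [0.001, 0.06, -0.006, -0.0342, 0, 0], [0.001, 0.079, -0.011, -0.0456, 0, 0], [0.001, 0.098, -0.018, -0.0569, 0, 0], [0.001, 0.117, -0.025, -0.0683, 0, 0], [0.001, 0.134, -0.034, -0.0797, 0, 0], [0.001, 0.152, -0.045, -0.0911, 0, 0], [0.001, 0.168, -0.056, -0.1025, 0, 0], [0.001, 0.184, -0.069, -0.1139, 0, 0]],
  ],
)

```text
time_s: 12.3
ee_pos: [545.5, 45.6, 59.5]
ee_rot: [-44.3, 89.8, -10.6]
force: [-1.5, -1.7, 9.9]
gripper_width: 0.5
```

Emit:
send_rows(
  commands=[
    [[0, 0.02, -0.001, -0.0114, 0, 0], [0, 0.04, -0.003, -0.0228, 0, 0], [0, 0.06, -0.006, -0.0342, 0, 0], [0, 0.079, -0.011, -0.0456, 0, 0], [0, 0.098, -0.018, -0.0569, 0, 0], [0, 0.117, -0.025, -0.0683, 0, 0], [0, 0.134, -0.034, -0.0797, 0, 0], [0, 0.152, -0.045, -0.0911, 0, 0], [0, 0.168, -0.056, -0.1025, 0, 0], [0, 0.168, -0.056, -0.1025, 0, 0]],
  ],
)

```text
time_s: 13.55
ee_pos: [532.8, 57.2, 59.7]
ee_rot: [-63.2, 89.7, 7.2]
force: [1.5, 0.2, 9.7]
gripper_width: 0.5
```

```bash
python3 look.py t3; python3 look.py w3 wrist
```

```text
[[0.0059, -0.9421, 0.3352], [0.0007, 0.3352, 0.9421], [-1.0, -0.0053, 0.0027]] [ 4.8900e+00  2.3110e+01  1.0725e+02  2.0000e-02  4.9300e+01 -6.5530e+01] [532.8  57.2  59.7] [1.5 0.2 9.7] 13.55
pocket 105 [ 2.6 19.9] r 20.1 rotor 58.85
[[0.0059, -0.942, 0.3355], [0.0007, 0.3356, 0.942], [-1.0, -0.0053, 0.0027]] [ 4.8900e+00  2.3110e+01  1.0724e+02  2.0000e-02  4.9310e+01 -6.5520e+01] [532.8  57.2  59.7] [1.1 0.3 9. ] 13.6
stripe 18 [44.8 14.2] r 47.0 rotor -6.11
pocket 21 [ 1.7 47.6] r 47.6 rotor 64.23
```

View pics/t3.png

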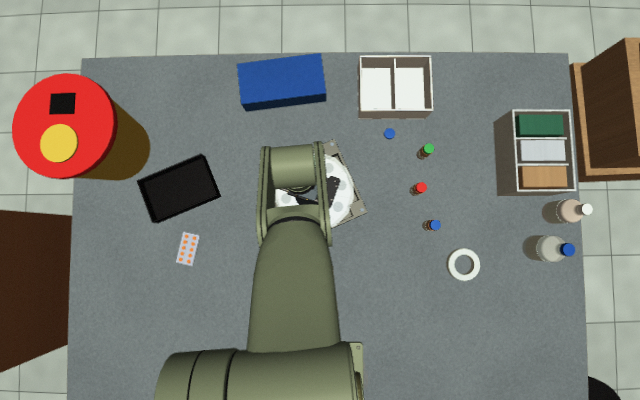

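View pics/w3.png

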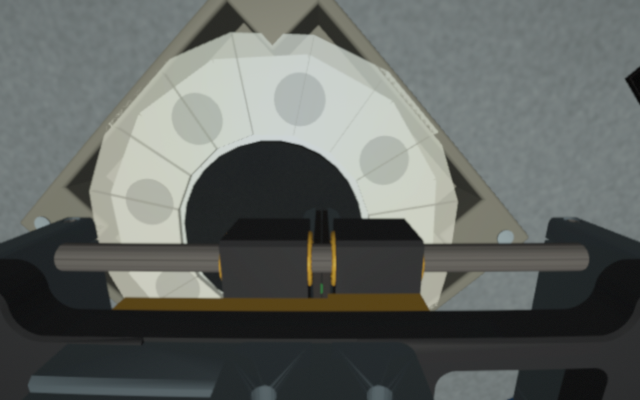

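```bash
python3 look.py s3 scene; python3 - <<'E'
import cv2;im=cv2.imread('pics/s3.png');cv2.imwrite('pics/s3z.png',cv2.resize(im[170:260,270:410],None,fx=5,fy=5,interpolation=2))
E
```

```text
[[0.0058, -0.942, 0.3356], [0.0008, 0.3356, 0.942], [-1.0, -0.0052, 0.0027]] [ 4.8900e+00  2.3110e+01  1.0725e+02  2.0000e-02  4.9310e+01 -6.5510e+01] [532.8  57.2  59.7] [ 1.7 -0.   8.8] 13.65
stripe 38 [35.6  2.7] r 35.7 rotor -19.37
pocket 46 [78.3 21.3] r 81.2 rotor -8.48
```

View pics/s3z.png

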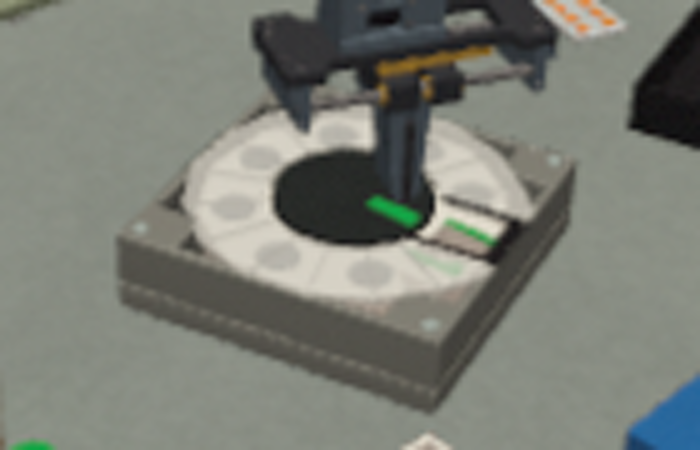

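```bash
python3 - <<'E'
from h import *
im,d,c=load('s3')
f=lambda P:(np.array(P,float)+.5)/5-.5+[270,170]
print('screws',onz(c,f([[430,324],[139,228],[556,160]]),58).round(1).tolist())
st=onz(c,f([[368,203],[419,219]]),61);dd=st[1]-st[0]
print(st.round(1).tolist(),np.degrees(np.arctan2(dd[1],dd[0]))-23.7)
mk=onz(c,f([[447,222],[492,241]]),52);dd=mk[1]-mk[0]
print(mk.round(1).tolist(),np.degrees(np.arctan2(dd[1],dd[0]))-23.7)
mk2=onz(c,f([[415,252],[450,272]]),52);print(mk2.round(1))
for m in list(st)+list(mk)+list(mk2):
    p=m[:2]-[520,31.5];a=np.radians(-23.7);print((np.array([[np.cos(a),-np.sin(a)],[np.sin(a),np.cos(a)]])@p).round(1))
E
```

```text
screws [[653.3, -20.4, 58.0], [469.8, -102.0, 58.0], [574.0, 162.9, 58.0]]
[[539.4, 28.0, 61.0], [572.4, 42.4, 61.0]] -0.16803044722086113
[[576.6, 63.2, 52.0], [609.1, 72.0, 52.0]] -8.518399461996442
[[588.4  25.5  52. ]
 [617.1  29.   52. ]]
[ 16.4 -11. ]
[ 52.4 -11.1]
[64.6  6.3]
[97.9  1.3]
[ 60.2 -33. ]
[ 87.9 -41.3]
```

Emit:
send_rows(
  commands=[
    [[0.001, 0.02, -0.001, -0.0114, 0, 0], [0.001, 0.04, -0.003, -0.0228, 0, 0], [0.001, 0.06, -0.006, -0.0342, 0, 0], [0.001, 0.06, -0.006, -0.0342, 0, 0]],
  ],
)

```text
time_s: 14.2
ee_pos: [527.1, 59.0, 59.7]
ee_rot: [-70.0, 89.6, 12.7]
force: [1.5, 0.8, 8.6]
gripper_width: 0.5
```

```bash
python3 look.py s4 scene; python3 - <<'E'
import cv2;im=cv2.imread('pics/s4.png');cv2.imwrite('pics/s4z.png',cv2.resize(im[170:260,270:410],None,fx=5,fy=5,interpolation=2))
E
```

```text
[[0.0064, -0.9919, 0.127], [0.0014, 0.127, 0.9919], [-1.0, -0.0061, 0.0022]] [ 5.1100e+00  2.2690e+01  1.0799e+02  7.0000e-02  4.8950e+01 -7.7630e+01] [527.1  59.   59.7] [1.5 0.8 8.6] 14.2
stripe 40 [34.3  8.2] r 35.2 rotor -10.21
pocket 38 [68.1 38.8] r 78.4 rotor 5.99
```

View pics/s4z.png

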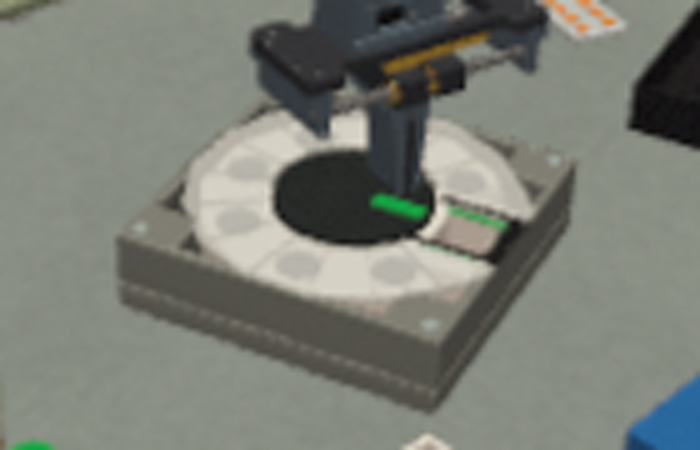

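Emit:
send_rows(
  commands=[
    [[-0.02, 0, 0, 0, 0, 0], [-0.05, 0, 0, 0, 0, 0], [-0.3, 0, 0, 0, 0, 0], [-0.6, 0, 0, 0, 0, 0], [-0.9, 0, 0, 0, 0, 0], [-1, 0, 0, 0, 0, 0]],
  ],
)

```text
time_s: 15.0
ee_pos: [524.8, 58.3, 159.0]
ee_rot: [-77.3, 89.9, 5.4]
force: [0.4, 0.1, -1.0]
gripper_width: 0.2
```

Emit:
send_rows(
  commands=[
    [[-0.2, 0, 0, 0.028, 0, 0], [-0.4, 0, 0, 0.056, 0, 0], [-0.5, 0, 0, 0.084, 0, 0], [-0.5, 0, 0, 0.112, 0, 0], [-0.5, 0, 0, 0.14, 0, 0], [-0.5, 0, 0, 0.168, 0, 0], [-0.5, 0, 0, 0.196, 0, 0], [-0.5, 0, 0, 0.224, 0, 0], [-0.5, 0, 0, 0.252, 0, 0], [-0.5, 0, 0, 0.28, 0, 0], [-0.5, 0, 0, 0.308, 0, 0], [-0.5, 0, 0, 0.336, 0, 0], [-0.5, 0, 0, 0.364, 0, 0], [-0.5, 0, 0, 0.392, 0, 0], [-0.5, 0, 0, 0.415, 0, 0], [-0.5, 0, 0, 0.415, 0, 0]],
  ],
)

```text
time_s: 17.0
ee_pos: [523.7, 58.2, 206.6]
ee_rot: [-109.5, 89.8, -176.1]
force: [0.2, -0.1, 0.1]
gripper_width: 0.5
```

```bash
python3 look.py w5 wrist; python3 look.py s5 scene;python3 - <<'E'
import cv2;im=cv2.imread('pics/s5.png');cv2.imwrite('pics/s5z.png',cv2.resize(im[170:260,270:410],None,fx=5,fy=5,interpolation=2))
E
```

```text
[[-0.0028, 0.9178, 0.3971], [-0.0002, 0.3971, -0.9178], [-1.0, -0.0026, -0.0009]] [ 5.09 14.36 96.4   0.   69.4  71.69] [523.7  58.2 206.6] [ 0.2 -0.1  0.1] 17.0
stripe 542 [30.1 12.1] r 32.4 rotor -1.8
pocket 1386 [71.5 29.5] r 77.3 rotor -1.25
[[-0.0023, 0.9175, 0.3978], [-0.0001, 0.3978, -0.9175], [-1.0, -0.0022, -0.0008]] [ 5.09 14.35 96.38  0.   69.41 71.65] [523.9  58.3 206.8] [-0.1  0.1  0.1] 17.05
stripe 41 [32.8 10.9] r 34.6 rotor -5.25
pocket 38 [68.1 38.8] r 78.4 rotor 5.99
```

View pics/w5.png

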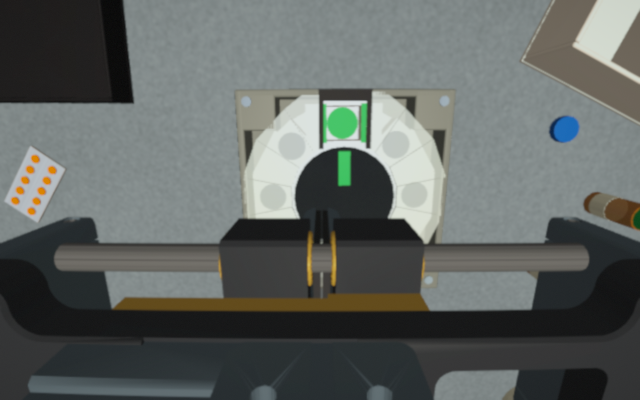

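View pics/s5z.png

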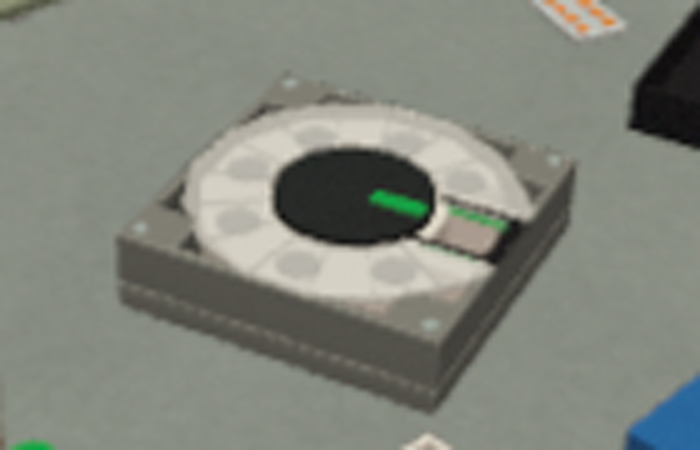

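```bash
python3 - <<'E'
from h import *
im,d,c=load('w5')
z=cv2.resize(im[80:210,280:410],None,fx=4.6,fy=4.6,interpolation=cv2.INTER_CUBIC)
cv2.imwrite('pics/w5z.png',z[:,:,::-1])
sc=onz(c,[[245.5,101.5],[445,101.5]],58);print('screws',sc.round(1).tolist());dd=sc[0]-sc[1];yaw=np.arctan2(dd[1],dd[0])-np.pi/2;print(np.degrees(yaw))
C=sc.mean(0)[:2]-100*np.array([np.cos(yaw),np.sin(yaw)]);print('C',C)
hsv=cv2.cvtColor(im,cv2.COLOR_RGB2HSV)
g=((hsv[...,0]>45)&(hsv[...,0]<80)&(hsv[...,1]>100)&(hsv[...,2]>60)).astype(np.uint8)
n,l,s,ct=cv2.connectedComponentsWithStats(g)
Rm=np.array([[np.cos(yaw),np.sin(yaw)],[-np.sin(yaw),np.cos(yaw)]])
for i in range(1,n):
    if s[i,4]>15:
        print(ct[i].round(1),s[i].tolist(),[ (h,(Rm@(onz(c,[ct[i]],h)[0,:2]-C)).round(1).tolist()) for h in(27,52,62)])
hv=env
E
```

```text
screws [[571.8, 162.6, 58.0], [652.5, -22.8, 58.0]]
23.50828450747533
C [520.44669803  29.98271323]
[339.2 122.6] [323, 105, 34, 37, 826] [(27, [78.7, 4.2]), (52, [78.8, 5.6]), (62, [78.9, 6.2])]
[363.6 122.3] [361, 104, 7, 38, 227] [(27, [79.1, -23.1]), (52, [79.2, -19.8]), (62, [79.3, -18.4])]
[344.  167.9] [337, 150, 15, 37, 542] [(27, [27.4, -1.9]), (52, [31.2, -0.1]), (62, [32.7, 0.7])]
[637.  219.6] [634, 210, 6, 19, 85] [(27, [-37.3, -371.1]), (52, [-28.8, -343.0]), (62, [-25.5, -331.7])]
```

View pics/w5z.png

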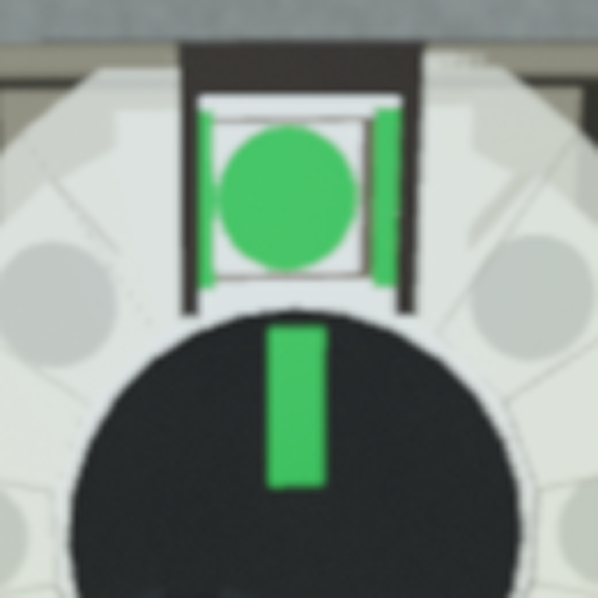

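```bash
python3 - <<'E'
from h import *
im,d,c=load('w5')
f=lambda P:(np.array(P,float)+.5)/4.6-.5+[280,80]
print('disc',onz(c,f([[288,197]]),27).round(1), 'mouth', onz(c,f([[288.5,197]]),52).round(1), 'winmid',onz(c,f([[298,205],[300,95]]),58).round(1))
for C,y in(((520.4,30),23.5),((520,31.5),23.7)): print(np.array(C)+78*np.array([np.cos(np.radians(y)),np.sin(np.radians(y))]))
# scene: vial
im,d,c=load('s5')
hsv=cv2.cvtColor(im,cv2.COLOR_RGB2HSV)
g=((hsv[...,0]>45)&(hsv[...,0]<80)&(hsv[...,1]>100)&(hsv[...,2]>60)).astype(np.uint8)
g[:245]=0;g[:,400:]=0;g[:,:250]=0
n,l,s,ct=cv2.connectedComponentsWithStats(g)
for i in range(1,n):
  if s[i,4]>15:
    x,y,w,h,a=s[i];print(s[i],onz(c,[ct[i]],77).round(1))
E
python3 look.py t5; python3 - <<'E'
import cv2;im=cv2.imread('pics/t5.png');cv2.imwrite('pics/t5z.png',cv2.resize(im[120:240,380:450],None,fx=5,fy=5,interpolation=2))
im=cv2.imread('pics/s5.png');cv2.imwrite('pics/s5v.png',cv2.resize(im[210:300,220:300],None,fx=6,fy=6,interpolation=2))
E
```

```text
disc [[592.4  62.3  27. ]] mouth [[592.   63.7  52. ]] winmid [[591.1  61.4  58. ]
 [612.7  70.8  58. ]]
[591.9306858   61.10242738]
[591.42168228  62.85192658]
[271 258  11  11 100] [[ 634.1 -282.5   77. ]]
[[-0.0019, 0.9176, 0.3976], [-0.0001, 0.3976, -0.9176], [-1.0, -0.0018, -0.0007]] [ 5.09 14.34 96.36  0.   69.41 71.66] [524.   58.3 207. ] [ 0.3  0.3 -1. ] 17.1
pocket 58 [14.7 15.4] r 21.3 rotor 22.7
```

View pics/t5z.png

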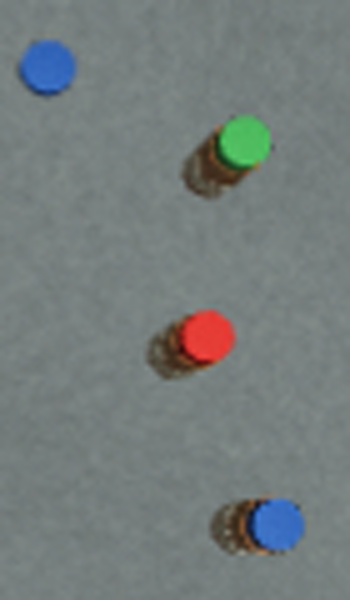

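View pics/s5v.png

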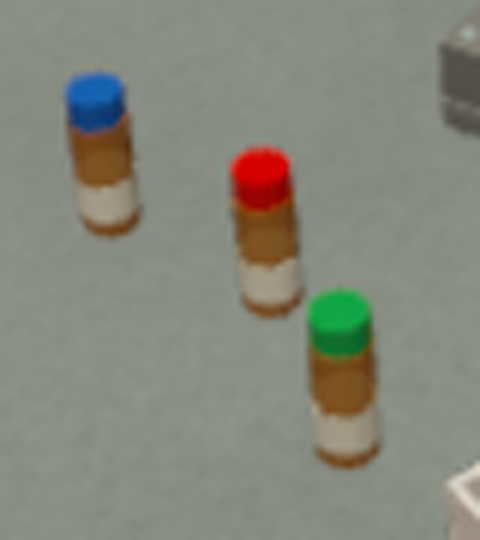

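Emit:
send_rows(
  commands=[
    [[0, -0.03, 0.3, 0, 0, 0], [0, -0.06, 0.6, 0, 0, 0], [0, -0.088, 0.888, 0, 0, 0]],
  ],
  jaw=-0.5,
)

```text
time_s: 17.52
ee_pos: [551.7, -27.5, 207.7]
ee_rot: [-137.4, 90.0, 156.0]
force: [0.8, 0.5, -0.4]
gripper_width: 27.4
```

Emit:
send_rows(
  commands=[
    [[0, -0.03, 0.3, 0, 0, 0], [0, -0.06, 0.6, 0, 0, 0], [0, -0.088, 0.888, 0, 0, 0]],
  ],
)

```text
time_s: 17.9
ee_pos: [578.7, -112.7, 207.6]
ee_rot: [-137.8, 90.0, 155.6]
force: [0.4, 0.7, 0.3]
gripper_width: 57.6
```

Emit:
send_rows(
  commands=[
    [[0, -0.03, 0.3, 0, 0, 0], [0, -0.06, 0.6, 0, 0, 0], [0, -0.088, 0.888, 0, 0, 0]],
  ],
)

```text
time_s: 18.27
ee_pos: [605.7, -197.8, 207.6]
ee_rot: [-144.9, 90.0, 148.4]
force: [0.4, -1.0, 0.5]
gripper_width: 68.5
```

Emit:
send_rows(
  commands=[
    [[0, -0.03, 0.3, 0, 0, 0], [0, -0.06, 0.6, 0, 0, 0], [0, -0.088, 0.888, 0, 0, 0], [0, -0.088, 0.888, 0, 0, 0], [0, -0.088, 0.888, 0, 0, 0]],
  ],
)

```text
time_s: 18.9
ee_pos: [632.3, -281.1, 207.5]
ee_rot: [-163.3, 89.9, 130.1]
force: [1.0, -0.8, 0.1]
gripper_width: 68.7
```

```bash
python3 look.py w6 wrist; python3 look.py t6 top|head -1
```

```text
[[-0.0009, 0.9182, 0.3962], [0.0011, 0.3962, -0.9182], [-1.0, -0.0004, -0.0014]] [-2.494e+01  2.936e+01  7.287e+01  4.000e-02  7.785e+01  4.171e+01] [ 632.3 -281.1  207.5] [ 1.  -0.8  0.1] 18.9
stripe 481 [29.7 12.7] r 32.3 rotor -0.57
pocket 405 [75.9 15.7] r 77.5 rotor -12.04
[[-0.0006, 0.918, 0.3965], [0.0009, 0.3965, -0.918], [-1.0, -0.0002, -0.0011]] [-2.492e+01  2.933e+01  7.287e+01  3.000e-02  7.785e+01  4.172e+01] [ 632.4 -280.9  207.8] [ 0.2 -0.2  0.8] 18.95
```

View pics/w6.png

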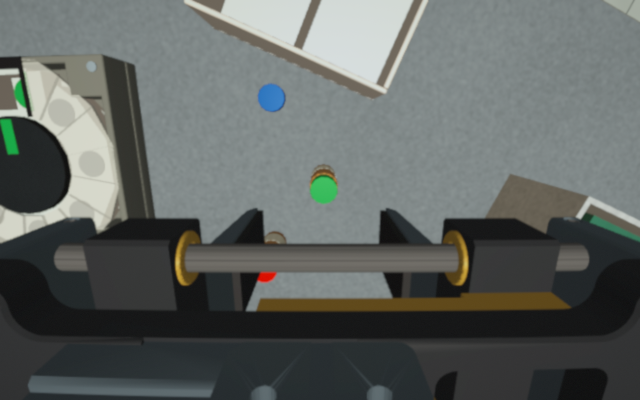

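View pics/t6.png

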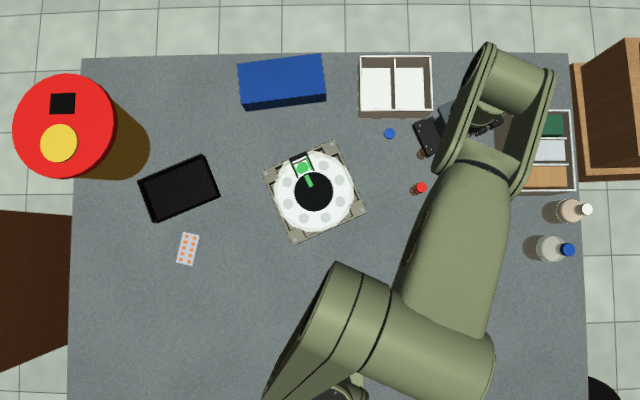

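```bash
python3 - <<'E'
from h import *
im,d,c=load('w6')
hsv=cv2.cvtColor(im,cv2.COLOR_RGB2HSV)
g=((hsv[...,0]>45)&(hsv[...,0]<80)&(hsv[...,1]>100)&(hsv[...,2]>60)).astype(np.uint8)
g[:,:200]=0;n,l,s,ct=cv2.connectedComponentsWithStats(g)
for i in range(1,n):
  if s[i,4]>100: print(ct[i],s[i],onz(c,[ct[i]],85).round(1))
im,d,c=load('t6')
z=cv2.resize(im[135:247,255:375],None,fx=5,fy=5,interpolation=cv2.INTER_CUBIC);cv2.imwrite('pics/t6z.png',z[:,:,::-1])
hsv=cv2.cvtColor(im,cv2.COLOR_RGB2HSV)
g=((hsv[...,0]>45)&(hsv[...,0]<80)&(hsv[...,1]>100)&(hsv[...,2]>60)).astype(np.uint8)
n,l,s,ct=cv2.connectedComponentsWithStats(g)
for i in range(1,n):
  if s[i,4]>30 and s[i,0]<400: print(ct[i],s[i],onz(c,[ct[i]],27).round(1),onz(c,[ct[i]],61).round(1))
E
```

```text
[323.25245902 189.13934426] [310 175  28  29 610] [[ 633.9 -282.7   85. ]]
[612.03812317 227.74486804] [589 216  51  26 341] [[ 716.5 -577.5   85. ]]
[302.33333333 166.44      ] [292 157  21  19 150] [[594.1  63.6  27. ]] [[588.1  61.6  61. ]]
[308.1875 180.3875] [303 174  11  14  80] [[554.   47.1  27. ]] [[549.3  45.6  61. ]]
```

View pics/t6z.png

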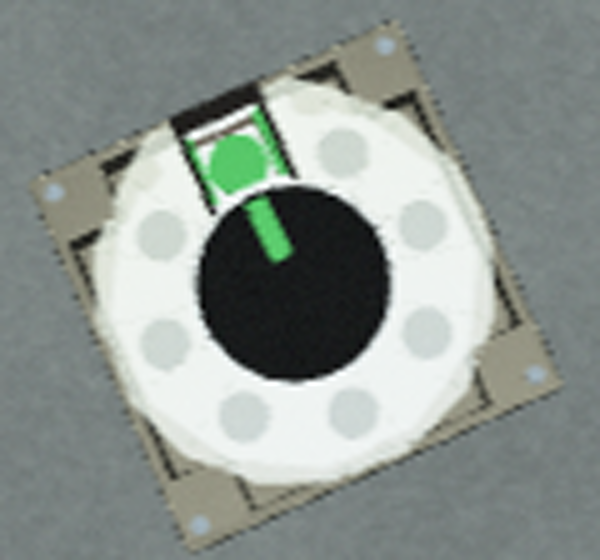

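Emit:
send_rows(
  commands=[
    [[0.25, 0.003, 0.012, 0, 0, 0], [0.5, 0.003, 0.012, 0, 0, 0], [0.75, 0.003, 0.012, 0, 0, 0], [1, 0.003, 0.012, 0, 0, 0]],
  ],
)

```text
time_s: 19.5
ee_pos: [633.4, -281.7, 107.6]
ee_rot: [85.3, 90.0, 18.7]
force: [-0.1, 0.2, -0.1]
gripper_width: 68.4
```

Emit:
send_rows(
  commands=[
    [[0.1, 0, 0, 0, 0, 0], [0.2, 0, 0, 0, 0, 0], [0.3, 0, 0, 0, 0, 0], [0.4, 0, 0, 0, 0, 0], [0.5, 0, 0, 0, 0, 0], [0.6, 0, 0, 0, 0, 0], [0.68, 0, 0, 0, 0, 0], [0.68, 0, 0, 0, 0, 0], [0.68, 0, 0, 0, 0, 0]],
  ],
)

```text
time_s: 20.62
ee_pos: [633.7, -282.9, 40.2]
ee_rot: [50.0, 90.0, -16.7]
force: [0.2, -0.3, -0.5]
gripper_width: 68.3
```

Emit:
send_rows(
  commands=[
    [[0, 0, 0, 0, 0, 0], [0, 0, 0, 0, 0, 0], [0, 0, 0, 0, 0, 0], [0, 0, 0, 0, 0, 0], [0, 0, 0, 0, 0, 0], [0, 0, 0, 0, 0, 0], [0, 0, 0, 0, 0, 0], [0, 0, 0, 0, 0, 0]],
  ],
  jaw=1,
  force=15,
)

```text
time_s: 21.62
ee_pos: [633.4, -282.8, 40.0]
ee_rot: [158.4, 90.0, 91.7]
force: [0.4, 1.1, 1.4]
gripper_width: 29.2
```

```bash
python3 look.py s7 scene|head -1; python3 - <<'E'
import cv2;im=cv2.imread('pics/s7.png');cv2.imwrite('pics/s7v.png',cv2.resize(im[180:300,210:330],None,fx=5,fy=5,interpolation=2))
E
```

```text
[[-0.0, 0.9185, 0.3955], [0.0002, 0.3955, -0.9185], [-1.0, 0.0001, -0.0001]] [-2.501e+01  3.649e+01  8.519e+01  1.000e-02  5.832e+01  4.169e+01] [ 633.4 -282.8   40. ] [0.4 1.1 1.4] 21.625
```

View pics/s7v.png

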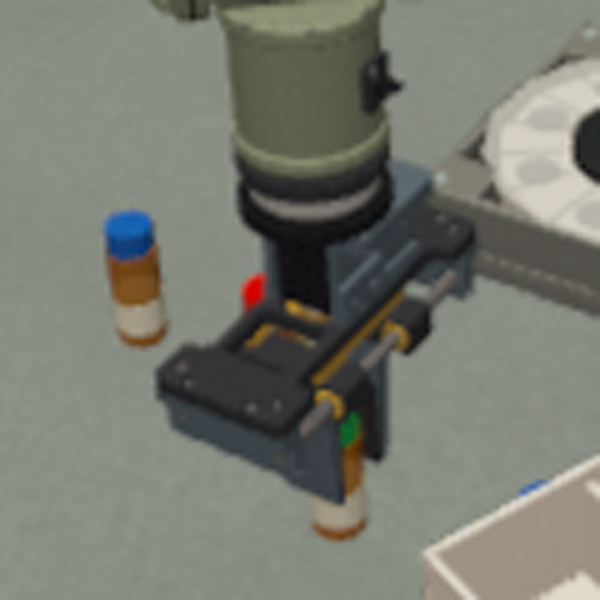

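Emit:
send_rows(
  commands=[
    [[-0.05, 0, 0, 0, 0, 0], [-0.2, 0, 0, 0, 0, 0], [-0.4, 0, 0, 0, 0, 0], [-0.6, 0, 0, 0, 0, 0], [-0.8, 0, 0, 0, 0, 0], [-0.95, 0, 0, 0, 0, 0], [-1, 0, 0, 0, 0, 0]],
  ],
)

```text
time_s: 22.55
ee_pos: [634.0, -283.1, 141.6]
ee_rot: [44.3, 89.9, -22.4]
force: [-0.2, 0.3, -1.3]
gripper_width: 29.5
```

Emit:
send_rows(
  commands=[
    [[0, 0.03, -0.1, 0, 0, 0], [0, 0.09, -0.3, 0, 0, 0], [0, 0.165, -0.56, 0, 0, 0], [0, 0.246, -0.834, 0, 0, 0]],
  ],
)

```text
time_s: 23.05
ee_pos: [622.3, -193.8, 139.4]
ee_rot: [-152.9, 89.9, 140.5]
force: [0.2, -0.4, -0.9]
gripper_width: 29.5
```

Emit:
send_rows(
  commands=[
    [[0, 0.08, -0.28, 0, 0, 0], [0, 0.165, -0.56, 0, 0, 0], [0, 0.246, -0.834, 0, 0, 0]],
  ],
)

```text
time_s: 23.42
ee_pos: [611.6, -107.2, 139.6]
ee_rot: [-151.8, 89.9, 141.5]
force: [-0.1, 0.8, -0.8]
gripper_width: 29.4
```

Emit:
send_rows(
  commands=[
    [[0, 0.08, -0.28, 0, 0, 0], [0, 0.165, -0.56, 0, 0, 0], [0, 0.246, -0.834, 0, 0, 0]],
  ],
)

```text
time_s: 23.8
ee_pos: [601.0, -21.0, 139.7]
ee_rot: [-144.7, 89.9, 148.7]
force: [1.1, -0.0, -1.9]
gripper_width: 29.8
```

Emit:
send_rows(
  commands=[
    [[0, 0.08, -0.28, 0, 0, 0], [0, 0.15, -0.52, 0, 0, 0], [0, 0.2, -0.7, 0, 0, 0], [0, 0.235, -0.8, 0, 0, 0], [0, 0.246, -0.834, 0, 0, 0], [0, 0.246, -0.834, 0, 0, 0], [0, 0.246, -0.834, 0, 0, 0]],
  ],
)

```text
time_s: 24.68
ee_pos: [592.0, 61.8, 139.9]
ee_rot: [-38.5, 90.0, -105.3]
force: [-0.4, 0.8, -1.7]
gripper_width: 29.5
```

```bash
python3 look.py s8 scene|head -1;python3 look.py w8 wrist|head -1; python3 - <<'E'
import cv2;im=cv2.imread('pics/s8.png');cv2.imwrite('pics/s8v.png',cv2.resize(im[140:260,270:410],None,fx=5,fy=5,interpolation=2))
E
```

```text
[[-0.0, 0.9188, 0.3947], [-0.0001, 0.3947, -0.9188], [-1.0, -0.0001, 0.0001]] [ 4.860e+00  2.320e+01  9.331e+01 -1.000e-02  6.349e+01  7.162e+01] [592.   61.8 139.9] [-0.4  0.8 -1.7] 24.675
[[-0.0, 0.9188, 0.3947], [-0.0001, 0.3947, -0.9188], [-1.0, -0.0001, 0.0001]] [ 4.860e+00  2.320e+01  9.331e+01 -1.000e-02  6.349e+01  7.161e+01] [591.9  61.8 139.9] [-0.1  0.6 -1. ] 24.725
```

View pics/s8v.png

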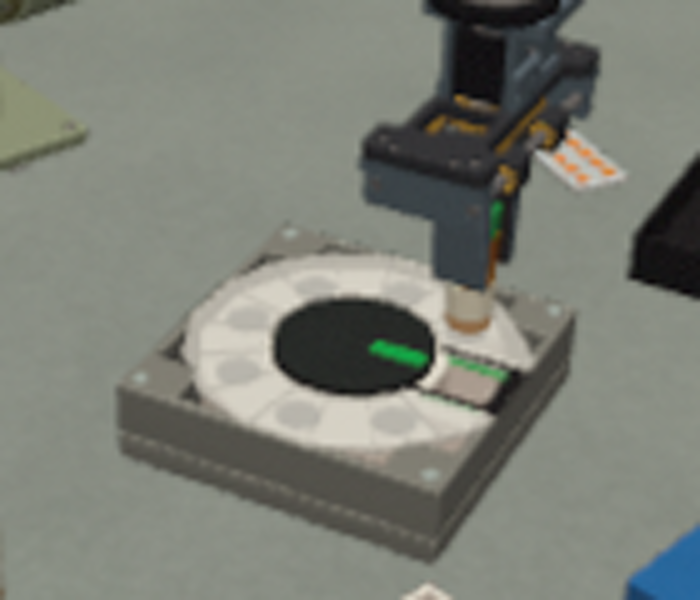

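View pics/w8.png

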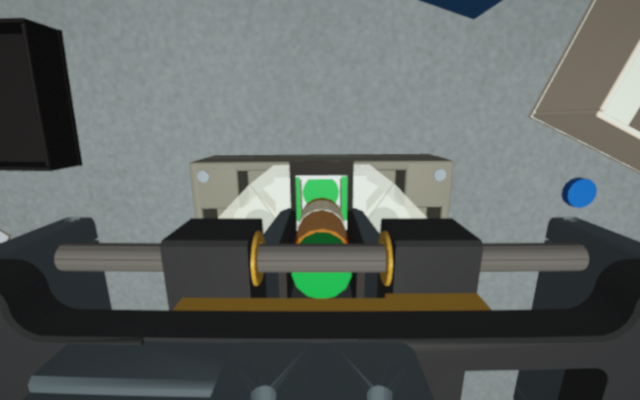

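```bash
python3 - <<'E'
from h import *
im,d,c=load('w8')
z=cv2.resize(im[150:305,250:400],None,fx=3.8,fy=3.8,interpolation=cv2.INTER_CUBIC);cv2.imwrite('pics/w8z.png',z[:,:,::-1])
T=np.array([592.,62.2])
for n,cc in(('w8',c),('s8',load('s8')[2])):
    for h in(100,185): print(n,h,proj(cc,[[*T,h]]).round(1))
    y=np.array([.9188,.3947]);zz=np.array([.3947,-.9188])
    print('foot circle ends +y -y +z -z',proj(cc,[[*(T+15*v),100] for v in(y,-y,zz,-zz)]).round(1).tolist())
    print('disc',proj(cc,[[591.9,62.6,27]]).round(1))
    if n=='s8': print('zoom foot',((proj(cc,[[*(T+15*v),100] for v in(y,-y,zz,-zz)])+.5-[270,140])*5).round(0).tolist())
    else: print('zoom foot',((proj(cc,[[*(T+15*v),100] for v in(y,-y,zz,-zz)])+.5-[250,150])*3.8).round(0).tolist(),((proj(cc,[[591.9,62.6,27],[591.9,62.6,52]])+.5-[250,150])*3.8).round(0))
E
```

```text
w8 100 [[320.4 214.8]]
w8 185 [[319.9 270.6]]
foot circle ends +y -y +z -z [[320.4, 194.7], [320.4, 234.2], [341.1, 214.8], [299.8, 214.8]]
disc [[320.2 192. ]]
zoom foot [[270.0, 172.0], [270.0, 322.0], [348.0, 248.0], [191.0, 248.0]] [[269. 161.]
 [268. 186.]]
s8 100 [[363.  203.9]]
s8 185 [[364.9 180.3]]
foot circle ends +y -y +z -z [[367.5, 205.2], [358.6, 202.5], [361.0, 206.2], [365.0, 201.5]]
disc [[361.6 222.6]]
zoom foot [[490.0, 329.0], [446.0, 315.0], [458.0, 334.0], [477.0, 310.0]]
```

View pics/w8z.png

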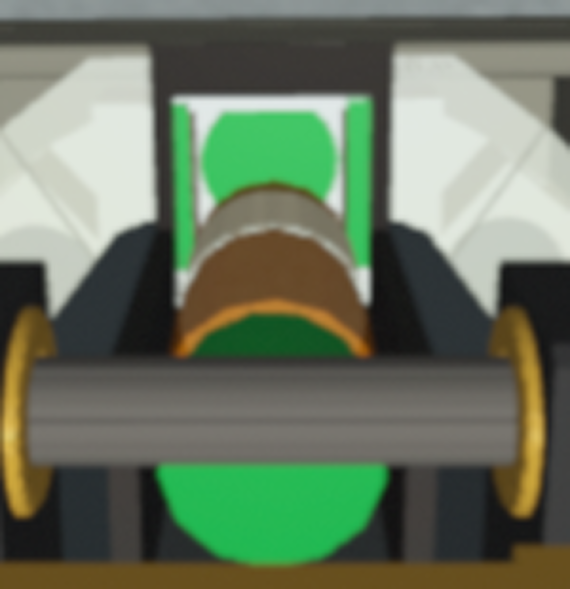

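Emit:
send_rows(
  commands=[
    [[0.08, 0.012, -0.004, 0, 0, 0], [0.16, 0.012, -0.004, 0, 0, 0], [0.24, 0.012, -0.004, 0, 0, 0], [0.32, 0.012, -0.004, 0, 0, 0], [0.38, 0.012, -0.004, 0, 0, 0], [0.41, 0.012, -0.004, 0, 0, 0], [0.41, 0.012, -0.004, 0, 0, 0]],
  ],
)

```text
time_s: 25.65
ee_pos: [592.8, 63.3, 98.8]
ee_rot: [-127.6, 90.0, 165.7]
force: [0.5, -0.5, -0.8]
gripper_width: 29.3
```

```bash
python3 look.py s9 scene|head -1;python3 look.py w9 wrist|head -1; python3 - <<'E'
import cv2,numpy as np
im=cv2.imread('pics/s9.png');a=cv2.resize(im[160:250,320:400],None,fx=5,fy=5,interpolation=2)
im=cv2.imread('pics/w9.png');b=cv2.resize(im[150:260,260:380],None,fx=3.3,fy=4,interpolation=2)[:450]
h=min(len(a),len(b));cv2.imwrite('pics/c9.png',np.hstack([a[:h],b[:h]]))
E
```

```text
[[-0.0002, 0.9184, 0.3956], [0.0, 0.3956, -0.9184], [-1.0, -0.0002, -0.0001]] [ 4.99 25.45 96.19  0.   58.37 71.69] [592.8  63.3  98.8] [ 0.5 -0.5 -0.8] 25.65
[[0.0003, 0.9184, 0.3956], [0.0001, 0.3956, -0.9184], [-1.0, 0.0003, 0.0]] [4.990e+00 2.543e+01 9.618e+01 1.000e-02 5.837e+01 7.169e+01] [592.9  63.4  99.1] [-0.3  0.2 -0.4] 25.7
```

View pics/c9.png

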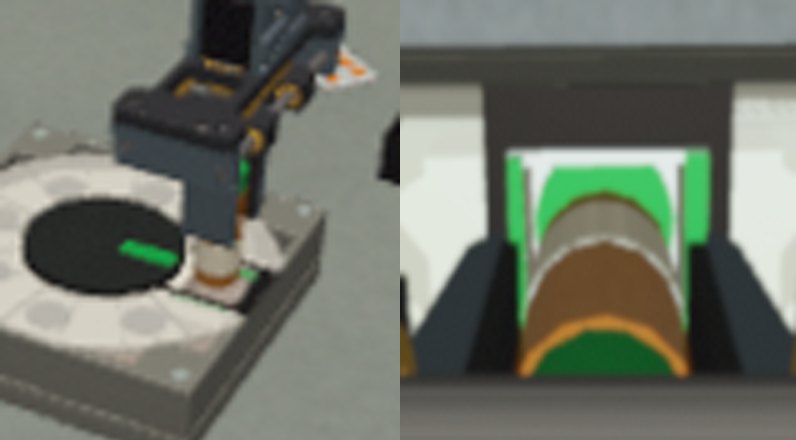

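```bash
python3 - <<'E'
from h import *
c=load('w9')[2];y=np.array([.9184,.3956])
P=np.array([591.9,62.6])
for nm,o,h in(('mouth far',18,52),('foot far',15,59),('foot far -2',13,59),('foot far+2',17,59)):
    p=proj(c,[[*(P+o*y),h]])[0]; print(nm,p.round(1),((p+.5-[260,150])*[3.3,4]).round(0))
E
```

```text
mouth far [321.3 190.4] [204. 164.]
foot far [321.3 196.7] [204. 189.]
foot far -2 [321.3 199.4] [204. 199.]
foot far+2 [321.3 193.9] [204. 178.]
```

Emit:
send_rows(
  commands=[
    [[0.03, 0.003, 0, 0, 0, 0], [0.06, 0.003, 0, 0, 0, 0], [0.09, 0.003, 0, 0, 0, 0], [0.12, 0.003, 0, 0, 0, 0], [0.14, 0.003, 0, 0, 0, 0], [0.14, 0.003, 0, 0, 0, 0]],
  ],
)

```text
time_s: 26.5
ee_pos: [592.9, 63.5, 84.7]
ee_rot: [-121.2, 90.0, 172.1]
force: [0.3, -0.5, -1.3]
gripper_width: 29.4
```

Emit:
send_rows(
  commands=[
    [[0.03, 0, 0, 0, 0, 0], [0.06, 0, 0, 0, 0, 0], [0.09, 0, 0, 0, 0, 0], [0.12, 0, 0, 0, 0, 0], [0.14, 0, 0, 0, 0, 0], [0.14, 0, 0, 0, 0, 0]],
  ],
)

```text
time_s: 27.25
ee_pos: [593.0, 63.5, 70.7]
ee_rot: [-129.6, 90.0, 163.7]
force: [-0.1, 0.6, -1.1]
gripper_width: 29.7
```

Now millimetre steps to the floor.

Emit:
send_rows(
  commands=[
    [[0.01, 0, 0, 0, 0, 0], [0.02, 0, 0, 0, 0, 0], [0.02, 0, 0, 0, 0, 0]],
  ],
)

```text
time_s: 27.62
ee_pos: [593.0, 63.5, 68.9]
ee_rot: [-142.9, 90.0, 150.4]
force: [0.7, 0.8, -0.1]
gripper_width: 29.5
```

Emit:
send_rows(
  commands=[
    [[0.01, 0, 0, 0, 0, 0], [0.01, 0, 0, 0, 0, 0]],
  ],
)

```text
time_s: 27.88
ee_pos: [593.0, 63.5, 67.9]
ee_rot: [-144.8, 90.0, 148.5]
force: [0.1, -1.1, -1.0]
gripper_width: 29.7
```

Emit:
send_rows(
  commands=[
    [[0.008, 0, 0, 0, 0, 0], [0.008, 0, 0, 0, 0, 0]],
  ],
)

```text
time_s: 28.12
ee_pos: [593.0, 63.4, 67.1]
ee_rot: [-131.0, 90.0, 162.3]
force: [-0.5, 0.3, -0.8]
gripper_width: 29.5
```

Emit:
send_rows(
  commands=[
    [[0.008, 0, 0, 0, 0, 0], [0.008, 0, 0, 0, 0, 0]],
  ],
)

```text
time_s: 28.38
ee_pos: [593.2, 63.5, 66.9]
ee_rot: [82.3, 90.0, 15.6]
force: [-1.8, -0.6, 5.0]
gripper_width: 29.2
```

Emit:
send_rows(
  commands=[
    [[0.005, 0, 0, 0, 0, 0], [0.005, 0, 0, 0, 0, 0]],
  ],
)

```text
time_s: 28.62
ee_pos: [593.3, 63.6, 66.9]
ee_rot: [79.5, 89.9, 12.8]
force: [-3.1, 0.1, 6.3]
gripper_width: 29.7
```

Emit:
send_rows(
  commands=[
    [[-0.012, 0, 0, 0, 0, 0], [-0.012, 0, 0, 0, 0, 0]],
  ],
)

```text
time_s: 28.88
ee_pos: [593.1, 63.5, 66.9]
ee_rot: [95.8, 90.0, 29.1]
force: [-1.0, -0.9, 1.5]
gripper_width: 29.4
```

Emit:
send_rows(
  commands=[
    [[0, 0, 0, 0, 0, 0], [0, 0, 0, 0, 0, 0], [0, 0, 0, 0, 0, 0], [0, 0, 0, 0, 0, 0], [0, 0, 0, 0, 0, 0], [0, 0, 0, 0, 0, 0]],
  ],
  jaw=-0.2,
)

```text
time_s: 29.62
ee_pos: [593.1, 63.5, 67.1]
ee_rot: [107.5, 90.0, 40.8]
force: [0.9, -0.5, 0.6]
gripper_width: 55.2
```

```bash
python3 look.py s10 scene|head -1;python3 look.py w10 wrist|head -1; python3 - <<'E'
import cv2,numpy as np
im=cv2.imread('pics/s10.png');a=cv2.resize(im[160:250,320:400],None,fx=5,fy=5,interpolation=2)
im=cv2.imread('pics/w10.png');b=cv2.resize(im[150:260,260:380],None,fx=3.3,fy=4,interpolation=2)[:450]
h=min(len(a),len(b));cv2.imwrite('pics/c10.png',np.hstack([a[:h],b[:h]]))
E
```

```text
[[0.0001, 0.9184, 0.3955], [0.0001, 0.3955, -0.9184], [-1.0, 0.0001, -0.0]] [5.000e+00 2.735e+01 9.824e+01 1.000e-02 5.440e+01 7.170e+01] [593.1  63.5  67.1] [ 0.9 -0.5  0.6] 29.625
[[0.0, 0.9184, 0.3956], [0.0001, 0.3956, -0.9184], [-1.0, 0.0, -0.0001]] [5.000e+00 2.735e+01 9.824e+01 1.000e-02 5.440e+01 7.170e+01] [593.1  63.5  67. ] [-0.2 -0.   0.6] 29.675
```

View pics/c10.png

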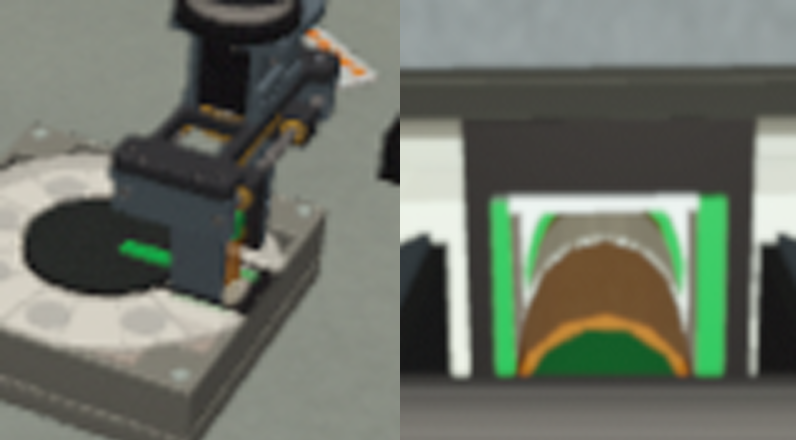

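Seated and free of the fingers. I'll raise straight up, then back off for a check.

Emit:
send_rows(
  commands=[
    [[-0.1, 0, 0, 0, 0, 0], [-0.3, 0, 0, 0, 0, 0], [-0.5, 0, 0, 0, 0, 0], [-0.75, 0, 0, 0, 0, 0], [-1, 0, 0, 0, 0, 0]],
  ],
)

```text
time_s: 30.35
ee_pos: [593.1, 63.5, 168.6]
ee_rot: [76.3, 90.0, 9.6]
force: [-0.0, 0.3, -0.8]
gripper_width: 54.7
```

Emit:
send_rows(
  commands=[
    [[-0.3, 0, 0, 0, 0, 0], [-0.3, -0.2, -0.4, 0, 0, 0], [-0.3, -0.4, -0.8, 0, 0, 0], [-0.3, -0.5, -1, 0, 0, 0]],
  ],
)

```text
time_s: 30.85
ee_pos: [506.3, 136.5, 197.9]
ee_rot: [86.5, 89.9, 19.8]
force: [0.2, -0.4, 0.6]
gripper_width: 54.5
```

Emit:
send_rows(
  commands=[
    [[0, -0.2, -0.4, 0, 0, 0], [0, -0.4, -0.8, 0, 0, 0], [0, -0.5, -1, 0, 0, 0]],
  ],
)

```text
time_s: 31.22
ee_pos: [421.1, 208.6, 197.6]
ee_rot: [89.0, 89.9, 22.4]
force: [1.0, -0.1, -0.0]
gripper_width: 54.6
```

Emit:
send_rows(
  commands=[
    [[0, -0.2, -0.4, 0, 0, 0], [0, -0.4, -0.8, 0, 0, 0], [0, -0.5, -1, 0, 0, 0], [0, -0.5, -1, 0, 0, 0], [0, -0.5, -1, 0, 0, 0], [0, -0.5, -1, 0, 0, 0]],
  ],
)

```text
time_s: 31.98
ee_pos: [337.5, 279.2, 197.1]
ee_rot: [69.2, 90.0, 2.5]
force: [-0.2, -0.0, -0.0]
gripper_width: 54.7
```

```bash
python3 look.py s11 scene;python3 look.py t11; python3 - <<'E'
from h import *
im=cv2.imread('pics/s11.png');a=cv2.resize(im[160:260,290:390],None,fx=4,fy=4,interpolation=2)
im=cv2.imread('pics/t11.png');b=cv2.resize(im[140:240,262:362],None,fx=4,fy=4,interpolation=2)
cv2.imwrite('pics/c11.png',np.hstack([a,b]))
for n in('s11','t11'):
    im,d,c=load(n);hsv=cv2.cvtColor(im,cv2.COLOR_RGB2HSV)
    g=((hsv[...,0]>45)&(hsv[...,0]<85)&(hsv[...,1]>100)&(hsv[...,2]>60)).astype(np.uint8)
    k,l,s,ct=cv2.connectedComponentsWithStats(g)
    for i in range(1,k):
        if s[i,4]>12 and 270<ct[i,0]<400: print(n,ct[i],s[i],onz(c,[ct[i]],104 if n=='s11' else 112).round(1),onz(c,[ct[i]],61).round(1))
    print(proj(c,[[591.9,62.6,104],[591.9,62.6,112]]))
E
```

```text
[[0.0005, 0.919, 0.3943], [0.0, 0.3943, -0.919], [-1.0, 0.0004, 0.0002]] [ 3.8110e+01  6.6500e+00  1.0778e+02 -2.0000e-02  6.5560e+01  1.0489e+02] [337.5 279.2 197.1] [-0.2 -0.  -0. ] 31.975
stripe 41 [32.8 10.9] r 34.6 rotor -5.25
pocket 79 [33.5 70.8] r 78.3 rotor 40.99
[[0.0003, 0.919, 0.3942], [-0.0001, 0.3942, -0.919], [-1.0, 0.0002, 0.0002]] [ 3.8110e+01  6.6400e+00  1.0779e+02 -1.0000e-02  6.5560e+01  1.0490e+02] [337.4 279.2 197.1] [-0.5  1.   0.4] 32.025
stripe 80 [29.1 14. ] r 32.3 rotor 2.05
pocket 192 [73.8 32.5] r 80.7 rotor 0.03
s11 [363.71666667 203.6       ] [360 200   8   8  60] [[596.4  60.7 104. ]] [[551.5 106.2  61. ]]
s11 [349.60465116 210.39534884] [344 208  12   6  43] [[597.6   1.9 104. ]] [[552.7  43.6  61. ]]
[[363.16784337 202.73686558]
 [363.33635723 200.59249772]]
t11 [302.368 162.36 ] [295 157  18  14 125] [[589.9  58.4 112. ]] [[599.5  61.4  61. ]]
t11 [295.61904762 168.19047619] [292 163  11  11  21] [[574.6  76.1 112. ]] [[583.4  80.   61. ]]
t11 [308.1875 180.3875] [303 174  11  14  80] [[542.1  43.3 112. ]] [[549.3  45.6  61. ]]
[[300.9646396  162.18113767]
 [300.77181971 161.61585305]]
```

View pics/c11.png

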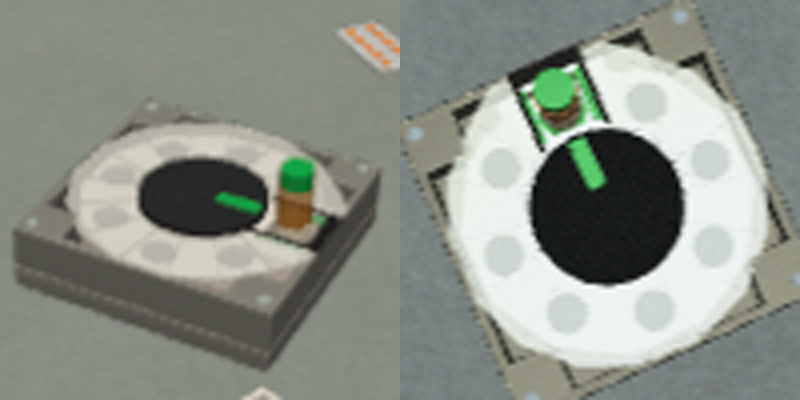

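The vial stands upright in the pocket and the pocket is centred in the window. The fingers were opened to about 55 mm and the arm is clear of everything, so I am handing in.

```bash
python3 -c "
from workcell import env
print(env.job_done())"
```

```text
the job is handed in; nothing more can be done
None
```

The job is done and handed in at about 32 s of the 72 s allowed. No verdict was reported.

- **Turning the wheel:** I touched the pad at about 62 mm and pressed with roughly 9–10 N. I dragged the wheel about 148° anticlockwise, stopped about 12° short to look, and made up the rest. The last views put the pocket within about 2 mm of the window's centre.
- **Placing the vial:** I gripped the green-capped vial about 59 mm above its foot, lowered it to the pocket floor with a peak contact reading of about 6 N, then opened the fingers and backed away.
- **Last checks:** The final scene and top pictures show the vial upright and fully down in the pocket, with the arm clear of everything. The tool stopped at 67 mm when the foot met the pocket floor, which is the height I expected. The highest force I read on the carousel was about 10 N. I read forces only at the end of each move, so a brief peak in between would not show.
- **Bystanders:** I steered clear of them, and none looked disturbed in the pictures, but I did not measure their positions again at the end.
- **Disagreements:** My automatic colour-based angle for the green stripe varied with the view, from about −5° in the scene camera to +2° in the top one. The pad and pocket heights I assumed skew it, so I relied on the wrist view and the window outline instead.

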